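Set the finished knife handles in their drying cradles

ROBOT

A 6-joint arm with a two-finger parallel gripper is mounted at the origin on the work surface. World frame = base frame: x ahead of the robot, y to its left, z up, the work surface at z = 0. Lengths are in m, angles in rad, forces in N, time in s.
With the tool pointing down it reaches from about 0.275 to 0.85 m from the base axis. Payload 5.2 kg.
Tool frame: the origin (TCP) lies at the very end of the fingers, on their centre line; the grasp point (between the pads) lies 19 mm behind it; z points along the fingers, x is the direction in which the jaws open and shut, and the axes are right-handed (so a half turn about z gives the same grasp; the last joint's range is limited). The gripper opens to 85 mm and grips with 20 to 120 N. Pads are 22 mm wide; open, the fingers measure 114 mm over their backs; the gripper's body (76 mm by 85 mm) begins 54 mm behind the grasp point. The pads swing forward as they close: fully open they stand 13 mm farther back than shut.
Start: joints at [0.979, 0.259, 1.535, -0, 1.348, -0.203], TCP at [0.208, 0.509, 0.231] pointing down, gripper open.
Joint ranges: [-3.14, 3.14], [-0.91, 2.08], [0.19, 2.58], [-1.22, 4.36], [0.22, 2.71], [-3.12, 3.12]. Speed limits (rad/s): [2.57, 2.57, 3.14, 3.14, 3.14, 3.14].

INTERFACE

Orientations are given as a unit quaternion [x, y, z, w].
In Python, from station import ctrl gives the robot as it stands.
- The arm moves only by the tool arm_command, never from a script. Its argument "rows" is a list of rows, each a list of 7 numbers: the closure in counts, from 0 (fully open) to 255 (shut), then the shift along the tool's x, y, z in mm, then the turn, a rotation vector about the tool's x, y, z in degrees. A call has 1 to 20 rows; each row is the pose to reach, as a shift and turn from the pose measured when the call began, along the tool's axes at that moment; what a row does not reach only later rows make up. A row lasts 1/8 s, in which the tool goes at most 62.5 mm and 10.7 degrees, less where a joint would pass 70% of its speed; a pose out of reach is approached as far as the arm can. A call with a gripper value outside its range is refused whole. The fingers move at their own pace and stop on an object; "grip_force" is the grip in N (left out, the last holds). Time passes only in rows, so rows that repeat a pose let the fingers close. It gives the time, the measured TCP pose, the force and the opening at its end, in the units of the state.
- ctrl.get_obs(): the state, without advancing time (a new reading comes with each control period).
- ctrl.snapshot(name): name is "scene" or "side" or "wrist"; returns a dict with "color" (420x560x3 uint8, blue, green, red), "depth" (420x560 float32, m along the optical axis (not along the pixel's ray), 0 where there is no reading), "fx", "fy", "cx", "cy" (pixels), "D" ([k1, k2, p1, p2, k3] as OpenCV has them; the pictures are not rectified), "origin" and "orientation" of the camera in the world. Camera axes: x right, y down, z forward; pixel columns grow to the right and rows downward; lengths in m; the calibration is good to about 2 mm. A picture is of the moment at which its call begins.
- ctrl.hand_in(): hands the job in, once; it reports no verdict.
The state is a dict: "t": time; "qpos": joint angles; "qd": joint speeds; "effort": joint torques, N m; "position": TCP position; "tcp_rot": TCP orientation; "ft_force": force on the tool from outside, world axes, zero at the start; "torque": the same for the moment, N m; "width": opening from 0.0 (shut) to 1.0 (fully open).
Only numpy, scipy, OpenCV 4.12 (cv2) and the standard library are available. Lean on these libraries where they do the work, as an engineer would, in place of code of your own. Each camera call takes 0.05 s, during which the arm holds its last target. There are 200 camera calls.

TASK

Lay each of the three finished eight-sided knife handles in the drying cradle made for its length (short in short, middle in middle, long in long), seated down in both V rests between the end stops, either way round and in any order, and let go. Leave the two square, unfinished blanks where they lie.

Things in the scene. Friction and masses are not known exactly. Their poses are not given: they have to be found in the camera images.
- handle_short: short finished knife handle: loose brown wooden bar of regular octagonal section, 28 mm across flats, 95 mm long, darker wooden ferrule on the last 18 mm at +x; about 43 g. Lies on a flat. Origin at its middle, on its centre line (14 mm above the bench at the start); x along its length, level; at the start z up.
- handle_middle: middle finished knife handle: loose brown wooden bar of regular octagonal section, 28 mm across flats, 125 mm long, darker wooden ferrule on the last 18 mm at +x; about 56 g. Lies on a flat. Origin at its middle, on its centre line (14 mm above the bench at the start); x along its length, level; at the start z up.
- handle_long: long finished knife handle: loose brown wooden bar of regular octagonal section, 28 mm across flats, 155 mm long, darker wooden ferrule on the last 18 mm at +x; about 70 g. Lies on a flat. Origin at its middle, on its centre line (14 mm above the bench at the start); x along its length, level; at the start z up.
- cradle_short: short grey-painted steel cradle, fixed; base 127x56x8 mm. Two 10 mm thick upright 45-degree V rests centred 33.5 mm either side of the middle: V bottom 12 mm, tips 36 mm up, mouth 48 mm. End stops 38 mm high, 115 mm apart inside. Origin: middle of the underside, on the bench; x along the grooves, z up. A seated handle's centre line is 32 mm above it. Room for fingers between the rests.
- cradle_middle: middle grey-painted steel cradle, fixed; base 157x56x8 mm. Two 10 mm thick upright 45-degree V rests centred 48.5 mm either side of the middle: V bottom 12 mm, tips 36 mm up, mouth 48 mm. End stops 38 mm high, 145 mm apart inside. Origin: middle of the underside, on the bench; x along the grooves, z up. A seated handle's centre line is 32 mm above it. Room for fingers between the rests.
- cradle_long: long grey-painted steel cradle, fixed; base 187x56x8 mm. Two 10 mm thick upright 45-degree V rests centred 63.5 mm either side of the middle: V bottom 12 mm, tips 36 mm up, mouth 48 mm. End stops 38 mm high, 175 mm apart inside. Origin: middle of the underside, on the bench; x along the grooves, z up. A seated handle's centre line is 32 mm above it. Room for fingers between the rests.
- blank_a: an unfinished blank: square brown wooden bar 105 x 34 x 34 mm, no facets, no ferrule, loose on the bench. Origin at the centre of its underside; x along its length. Stays where it is.
- blank_b: an unfinished blank: square brown wooden bar 140 x 34 x 34 mm, no facets, no ferrule, loose on the bench. Origin at the centre of its underside; x along its length. Stays where it is.
Things that resemble listed ones, but are neither listed nor needed, are in the scene too. What is shaped like the cradle_long but brown is not meant. What is shaped like the handle_middle but green is not meant.

How it is judged:
By the outcome, as a careful person would: the job done as asked, in the order asked, and still so for the second after the job is handed in, with the robot touching nothing.
It also fails if it takes over 93 s, if anything falls off the work surface, if the arm or the gripper's body presses on something with over 40 N, if the wrist force passes 120 N, or if a joint passes its speed limit or range.

## Working session

There is one attempt and no reset: what is moved stays moved. The work goes in short steps, Python scripts to look and compute and a tool call to move; the robot and the scene stay as the last step left them, time stands still between calls to the robot, and variables do not carry over. Pictures are saved under pics/ and viewed, about 12 in all and at most 16, crops included, and the job is handed in when it is done.

Besides the shell and the picture viewer there is one more tool, called by a JSON object that holds its "fn" and its "kwargs", one argument or row to a line. arm_command: Moves the arm, as the interface text tells. Its arguments: {"type":"object","properties":{"rows":{"type":"array"},"grip_force":{"type":"number"}},"required":["rows"]}

```bash
mkdir -p pics; ls
python3 - <<'E'
from station import ctrl
import cv2,numpy as np
o=ctrl.get_obs(); print({k:np.round(v,3).tolist() for k,v in o.items()})
for n in("scene","side"):
    s=ctrl.snapshot(n); cv2.imwrite(f"pics/{n}0.png",s["color"]); np.savez(f"{n}0.npz",**s)
    print(n,s["fx"],s["cx"],s["cy"],s["D"],s["origin"],s["orientation"])
E
```

```text
pics
{'t': 0.0, 'qpos': [0.979, 0.259, 1.536, -0.0, 1.348, -0.203], 'qd': [0.001, -0.001, 0.002, -0.001, 0.0, 0.001], 'effort': [-0.0, -44.604, -29.057, -0.0, 0.012, -0.0], 'position': [0.208, 0.509, 0.23], 'tcp_rot': [0.83, 0.557, -0.001, 0.0], 'ft_force': [0.221, 0.355, -1.003], 'torque': [-0.045, 0.018, 0.016], 'width': 0.998}
scene 546.478634390786 268.29144864281045 208.21938364761013 [-0.14506267  0.          0.          0.          0.        ] [ 1.267124   -0.34700908  1.1414143 ] [ 0.76942545  0.5552672  -0.1830056  -0.25723873]
side 517.3869267155743 284.5607047565759 220.84357826216788 [-0.18712363  0.          0.          0.          0.        ] [ 0.42412278 -0.92560554  0.95011881] [ 0.92863879 -0.03745541  0.01048401 -0.36894061]
```

View pics/scene0.png

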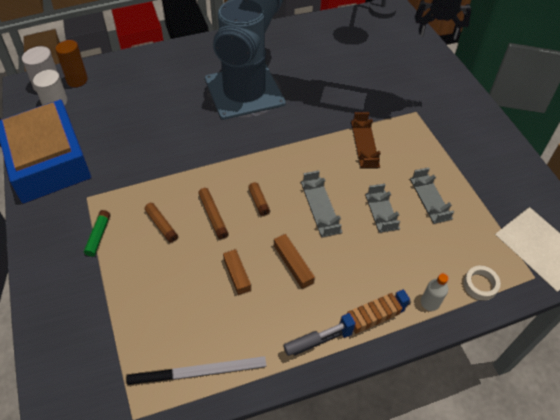

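View pics/side0.png

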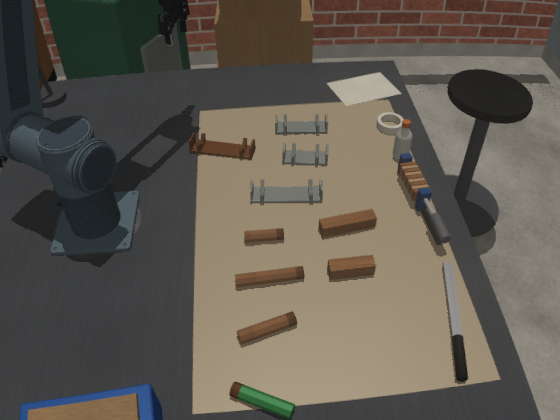

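Scene: handles middle near (161,222), long (213,212) and short (259,198). Grey cradles long near (321,203), short (382,208) and middle (431,194). The blanks are at (237,271) and (294,260). The green handle and the brown cradle are the decoys. The side view agrees with this layout.

```bash
cat > h.py <<'E'
import numpy as np,cv2
from scipy.spatial.transform import Rotation as R
def cloud(s):
    h,w=s["depth"].shape; u,v=np.meshgrid(np.arange(w),np.arange(h))
    K=np.array([[s["fx"],0,s["cx"]],[0,s["fy"],s["cy"]],[0,0,1]],float)
    n=cv2.undistortPoints(np.stack([u,v],-1).reshape(-1,1,2).astype(np.float64),K,s["D"]).reshape(-1,2)
    d=s["depth"].reshape(-1,1)
    P=R.from_quat(s["orientation"]).apply(np.c_[n,np.ones(len(n))]*d)+s["origin"]
    P[d[:,0]<=0]=np.nan
    return P.reshape(h,w,3)
def blobs(s,zmin=.008,zmax=.08,minpix=60):
    P=cloud(s); m=((P[...,2]>zmin)&(P[...,2]<zmax)&(P[...,0]>.2)).astype(np.uint8)
    n,L,st,c=cv2.connectedComponentsWithStats(m,connectivity=4)
    for i in range(1,n):
        if st[i,4]<minpix: continue
        p=P[L==i]; (x,y),(a,b),t=cv2.minAreaRect((p[:,:2]*1000).astype(np.float32))
        if a<b:a,b,t=b,a,t+90
        yield c[i],(x,y),(a,b),(t+90)%180-90,np.percentile(p[:,2],95)*1000,p
E
python3 - <<'E'
from h import *
for n in("scene","side"):
    s=dict(np.load(n+"0.npz")); P=cloud(s); print(n,"bench z",np.nanmedian(P[200:300,200:400,2]))
    for c,xy,ab,t,z,p in blobs(s):
        col=s["color"][int(c[1]),int(c[0])]
        print(np.round(c),"xy",np.round(xy,1),"size",np.round(ab,1),"yaw %.1f z95 %.1f"%(t,z),len(p))
E
```

```text
scene bench z 0.0010534730701676764
[362. 124.] xy [276.7 277.7] size [85.4 60.9] yaw -19.0 z95 36.8 374
[368. 155.] xy [368.  252.7] size [110.4  60.5] yaw -18.9 z95 37.4 411
[ 52. 181.] xy [ 222.4 -601.1] size [200.4  16.1] yaw -81.4 z95 76.9 1396
[423. 177.] xy [509.3 352.1] size [58.  47.8] yaw 85.5 z95 38.5 308
[313. 181.] xy [428.2  63.9] size [59.5 53. ] yaw 89.0 z95 37.4 326
[259. 198.] xy [432.3 -89.9] size [101.9  28.9] yaw 1.7 z95 30.5 370
[377. 194.] xy [517.9 208.9] size [59.9 46.6] yaw -89.3 z95 38.3 319
[213. 213.] xy [ 436.  -216.1] size [164.6  29.3] yaw 4.4 z95 30.5 614
[442. 213.] xy [622.1 345.1] size [58.6 53.5] yaw 78.8 z95 37.8 297
[161. 223.] xy [ 425.8 -350.3] size [128.9  29.5] yaw 17.8 z95 29.8 502
[ 97. 232.] xy [ 406.9 -511.3] size [128.6  32.8] yaw -25.4 z95 30.6 550
[388. 221.] xy [601.3 199.4] size [60.4 55.8] yaw 80.2 z95 37.7 306
[330. 225.] xy [563.4  53.5] size [64.8 58.3] yaw -13.8 z95 37.5 319
[294. 260.] xy [639.5 -69.5] size [141.8  36.8] yaw 10.0 z95 36.5 933
[237. 271.] xy [ 625.4 -207.3] size [108.1  34.9] yaw 3.5 z95 36.8 667
[482. 282.] xy
[... 728 characters left out ...]
154.] xy [595.3 198. ] size [54.  25.4] yaw 77.7 z95 37.0 90
[285. 192.] xy [496.6  58.2] size [187.4  60. ] yaw -4.8 z95 37.8 951
[347. 222.] xy [638.6 -68. ] size [143.   40.6] yaw 10.0 z95 37.5 988
[264. 235.] xy [430.5 -90.4] size [94.3 31.6] yaw -0.2 z95 31.2 462
[351. 266.] xy [ 624.2 -206.8] size [104.8  39. ] yaw 2.5 z95 37.0 859
[455. 323.] xy [ 829.2 -358.4] size [301.3  25.2] yaw 79.9 z95 24.5 1266
[269. 276.] xy [ 436.2 -215.3] size [155.2  32.8] yaw 5.6 z95 30.5 891
[266. 327.] xy [ 423.8 -347.4] size [124.7  32.9] yaw 17.7 z95 30.3 840
[262. 400.] xy [ 404.5 -510. ] size [126.3  31. ] yaw -26.6 z95 29.8 1046
[157. 407.] xy [ 213.4 -535.4] size [58.6  2.2] yaw -81.5 z95 78.3 144
```

```bash
cat >> h.py <<'E'
def plan(o,x,y,z,yaw):
    """shift mm / rotvec deg in current tool axes to reach tool-down pose with tool x at yaw (deg)"""
    Rc=R.from_quat(o["tcp_rot"]); a=np.radians(yaw)
    Rt=R.from_matrix(np.array([[np.cos(a),np.sin(a),0],[np.sin(a),-np.cos(a),0],[0,0,-1]]).T)
    return np.round(Rc.inv().apply(np.array([x,y,z])-np.array(o["position"])*1000),1),np.round((Rc.inv()*Rt).as_rotvec(degrees=True),1)
E
python3 - <<'E'
from h import *
from station import ctrl
C=[cloud(dict(np.load(n+"0.npz"))).reshape(-1,3)*1000 for n in("scene","side")]
for nm,x,y in(("short",558,204),("mid",563,348),("long",496,58)):
    for k,P in (("sc",C[0]),("si",C[1]),("both",np.vstack(C))):
        m=(abs(P[:,0]-x)<105)&(abs(P[:,1]-y)<45)&(P[:,2]>6)&(P[:,2]<60)
        r=cv2.minAreaRect(P[m,:2].astype(np.float32)); print(nm,k,np.round(r[0],1),np.round(r[1],1),round(r[2],1),m.sum())
        for lo,hi in((6,14),(28,60)):
            q=P[m&(P[:,2]>lo)&(P[:,2]<hi)]; c,v=np.linalg.eigh(np.cov(q[:,:2].T)); print("   ",lo,np.round((q[:,:2].max(0)+q[:,:2].min(0))/2,1),"pca yaw %.1f"%np.degrees(np.arctan(v[1,1]/v[0,1])))
o=ctrl.get_obs()
print(plan(o,431.5,-90,120,91))
E
```

```text
short sc [561.4 204.4] [202.3  73.2] 0.3 896
    6 [561.5 203.9] pca yaw -7.1
    28 [562.6 204.9] pca yaw -7.3
short si [540.7 203.1] [ 73.3 169.1] 89.3 622
    6 [538.8 203.5] pca yaw -6.0
    28 [560.6 205.6] pca yaw -7.6
short both [559.2 203.4] [ 73.8 206.3] 89.6 1518
    6 [559.2 203.8] pca yaw -6.6
    28 [562.6 205.3] pca yaw -7.3
mid sc [570.7 345.3] [ 86.4 187.6] 88.1 1002
    6 [570.5 347.9] pca yaw -4.9
    28 [565.4 348.5] pca yaw -3.7
mid si [561.4 348.4] [205.   83.8] 2.9 691
    6 [560.5 348.1] pca yaw -4.9
    28 [565.2 349.3] pca yaw -3.7
mid both [562.3 348.1] [207.   87.7] 0.7 1693
    6 [562.1 348.1] pca yaw -4.9
    28 [565.4 349.3] pca yaw -3.7
long sc [497.7  58.6] [193.9  83.1] 4.9 1166
    6 [499.2  58.7] pca yaw -4.4
    28 [497.9  58. ] pca yaw -4.1
long si [492.   59.9] [ 82.2 201.7] 88.9 1168
    6 [491.7  58.8] pca yaw -5.0
    28 [496.2  58.6] pca yaw -5.0
long both [492.9  58.7] [203.   84.5] 0.3 2334
    6 [492.4  58.7] pca yaw -4.7
    28 [497.9  58.1] pca yaw -4.4
(array([-469. ,  433.6,  111.2]), array([ -0. ,   0.1, -23.3]))
```

{"fn": "arm_command", "kwargs": {
  "rows": [
    [80,-469,434,111,0,0,-23.3],
    [80,-469,434,111,0,0,-23.3],
    [80,-469,434,111,0,0,-23.3],
    [80,-469,434,111,0,0,-23.3],
    [80,-469,434,111,0,0,-23.3],
    [80,-469,434,111,0,0,-23.3],
    [80,-469,434,111,0,0,-23.3],
    [80,-469,434,111,0,0,-23.3],
    [80,-469,434,111,0,0,-23.3],
    [80,-469,434,111,0,0,-23.3],
    [80,-469,434,111,0,0,-23.3],
    [80,-469,434,111,0,0,-23.3],
    [80,-469,434,111,0,0,-23.3],
    [80,-469,434,111,0,0,-23.3]
  ],
  "grip_force": 40
}}

```text
t: 1.85
position: [0.4314, -0.0889, 0.1203]
tcp_rot: [0.7, 0.714, -0.001, -0.0]
ft_force: [-0.3, -0.4, -0.5]
width: 0.684
```

Run:
```python
from h import *
from station import ctrl
s=ctrl.snapshot("wrist"); cv2.imwrite("pics/w1.png",s["color"])
for c,xy,ab,t,z,p in blobs(s): print(np.round(c),"xy",np.round(xy,1),"size",np.round(ab,1),"yaw %.1f z95 %.1f"%(t,z),len(p))
o=ctrl.get_obs(); print(o["t"],o["position"],o["width"],plan(o,431.5,-90,4,90.5))
```

```text
[128. 204.] xy [ 436.  -216.2] size [155.9  29.8] yaw 4.4 z95 27.8 7227
[280. 205.] xy [429.9 -90.7] size [95.8 28. ] yaw 1.2 z95 27.9 3962
[478. 186.] xy [408.7  64.9] size [47.  13.9] yaw 83.5 z95 37.8 941
[ 10. 239.] xy [ 456.1 -324.7] size [50.8 15.1] yaw 1.8 z95 26.3 1002
[467. 217.] xy [437.9  62. ] size [59.9 21.4] yaw 86.2 z95 34.3 1287
[288. 358.] xy [587.4 -79.4] size [41.2 34.3] yaw 10.0 z95 33.7 1407
[545. 378.] xy [603.6 190.7] size [43.3 38.9] yaw -86.7 z95 36.6 1218
[157. 399.] xy [ 623.2 -210.1] size [61.2 30.9] yaw 1.0 z95 34.0 1173
1.9 [ 0.43158858 -0.0889056   0.12037374] 0.6816418554343272 (array([ -0.9,  -0. , 116.4]), array([-0.1,  0.1,  0.6]))
```

View pics/w1.png

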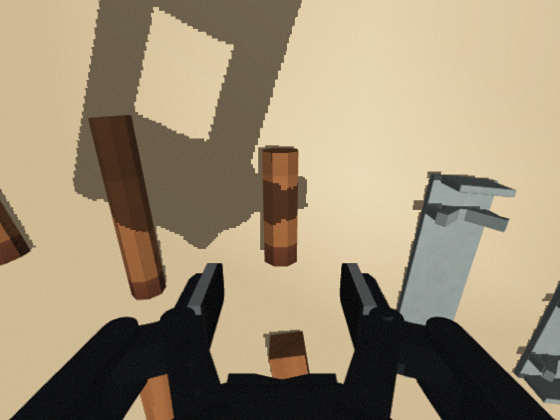

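The wrist view shows the short handle at (280,205), square between the fingers. It measures 95.8 x 28 mm at (430,-90.6), yaw 1.2°.

{"fn": "arm_command", "kwargs": {
  "rows": [
    [80,-1.7,-1.5,60,0,0,0],
    [80,-1.7,-1.5,100,0,0,0],
    [80,-1.7,-1.5,116,0,0,0],
    [80,-1.7,-1.5,116,0,0,0],
    [255,-1.7,-1.5,116,0,0,0],
    [255,-1.7,-1.5,116,0,0,0],
    [255,-1.7,-1.5,116,0,0,0],
    [255,-1.7,-1.5,116,0,0,0],
    [255,-1.7,-1.5,116,0,0,0],
    [255,-1.7,-1.5,116,0,0,0]
  ]
}}

```text
t: 3.15
position: [0.4309, -0.091, 0.0056]
tcp_rot: [0.7, 0.714, -0.0, 0.001]
ft_force: [-0.6, 2.4, 7.0]
width: 0.313
```

Run:
```python
from h import *
from station import ctrl
o=ctrl.get_obs(); print(o["t"],o["position"],o["width"],o["ft_force"],plan(o,561,204.8,110,83))
```

```text
3.15 [ 0.43094721 -0.09101411  0.0056214 ] 0.31305753009598547 [-0.63498753  2.41906344  7.03321126] (array([ 293. ,  136. , -104.8]), array([0.1, 0.1, 8.1]))
```

{"fn": "arm_command", "kwargs": {
  "rows": [
    [255,0,0,-40,0,0,0],
    [255,0,0,-105,0,0,0],
    [255,294,136,-105,0,0,8],
    [255,294,136,-105,0,0,8],
    [255,294,136,-105,0,0,8],
    [255,294,136,-105,0,0,8],
    [255,294,136,-105,0,0,8],
    [255,294,136,-105,0,0,8],
    [255,294,136,-105,0,0,8],
    [255,294,136,-105,0,0,8]
  ]
}}

```text
t: 4.4
position: [0.5603, 0.2044, 0.1101]
tcp_rot: [0.749, 0.663, -0.001, 0.001]
ft_force: [0.3, -0.0, -0.3]
width: 0.32
```

Run:
```python
from h import *
from station import ctrl
s=ctrl.snapshot("wrist"); cv2.imwrite("pics/w2.png",s["color"])
for c,xy,ab,t,z,p in blobs(s,.005,.055): print(np.round(c),"xy",np.round(xy,1),"size",np.round(ab,1),"yaw %.1f z95 %.1f"%(t,z),len(p))
o=ctrl.get_obs(); print(o["t"],o["position"],o["width"],plan(o,561,204.8,25,83))
```

```text
[326.   3.] xy [416.7 244.5] size [44.2  6.3] yaw 82.5 z95 24.2 396
[ 81. 137.] xy [495.9  57.5] size [187.8  60.9] yaw -4.2 z95 36.0 19983
[463. 190.] xy [564.5 348.8] size [157.5  60.4] yaw -4.0 z95 36.6 14905
[286. 162.] xy [544.5 206.8] size [94.1 59.4] yaw -8.7 z95 37.3 4018
[ 22. 350.] xy [651.4 -66.2] size [112.3  36.8] yaw 9.0 z95 33.6 4117
4.45 [0.56042369 0.2042036  0.11022343] 0.31559954713170796 (array([ 0.9,  0.4, 85.2]), array([0.1, 0.1, 0. ]))
```

View pics/w2.png

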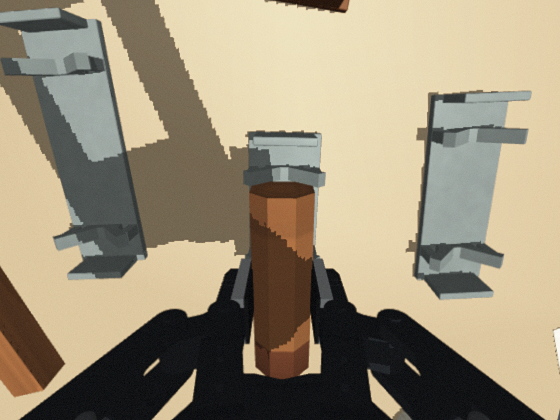

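The wrist view shows the short handle at (282,280), held level and lined up over the short cradle, whose near end is at (285,140). Long cradle: (496,57.5), yaw -4.2°. Middle cradle: (564.5,348.8), yaw -4.0°. Both lengths match.

{"fn": "arm_command", "kwargs": {
  "rows": [
    [255,0.8,0.6,40,0,0,0],
    [255,0.8,0.6,65,0,0,0],
    [255,0.8,0.6,80,0,0,0],
    [255,0.8,0.6,86,0,0,0],
    [255,0.8,0.6,86,0,0,0]
  ]
}}

```text
t: 5.08
position: [0.5617, 0.2045, 0.0249]
tcp_rot: [0.749, 0.663, -0.0, 0.002]
ft_force: [0.3, 0.2, -1.1]
width: 0.318
```

{"fn": "arm_command", "kwargs": {
  "rows": [
    [255,0,0,1,0,0,0],
    [255,0,0,1.5,0,0,0],
    [80,0,0,1.5,0,0,0],
    [80,0,0,1.5,0,0,0],
    [80,0,0,1.5,0,0,0],
    [80,0,0,-40,0,0,0],
    [80,0,0,-100,0,0,0],
    [80,0,0,-100,0,0,0]
  ]
}}

```text
t: 6.08
position: [0.5652, 0.2055, 0.1304]
tcp_rot: [0.749, 0.663, 0.004, 0.004]
ft_force: [0.6, 1.1, -0.3]
width: 0.683
```

Run:
```python
from h import *
from station import ctrl
o=ctrl.get_obs(); print(o["t"],o["position"],o["width"],plan(o,436,-216,120,94.4))
s=ctrl.snapshot("wrist")
P=cloud(s).reshape(-1,3)*1000
m=(abs(P[:,0]-561)<70)&(abs(P[:,1]-205)<16)&(P[:,2]>38)&(P[:,2]<60); print(m.sum(),np.percentile(P[m,2],[50,95]),cv2.minAreaRect(P[m,:2].astype(np.float32)))
```

```text
6.075 [0.56515425 0.20547874 0.13038203] 0.6831514141215594 (array([-434.1,  -77. ,    9. ]), array([  0.7,   0. , -11.4]))
3675 [44.12020798 45.72238461] ((560.877197265625, 204.88558959960938), (30.06365203857422, 126.09137725830078), 87.57080078125)
```

{"fn": "arm_command", "kwargs": {
  "rows": [
    [80,-434,-77,9,0.7,0,-11.4],
    [80,-434,-77,9,0.7,0,-11.4],
    [80,-434,-77,9,0.7,0,-11.4],
    [80,-434,-77,9,0.7,0,-11.4],
    [80,-434,-77,9,0.7,0,-11.4],
    [80,-434,-77,9,0.7,0,-11.4],
    [80,-434,-77,9,0.7,0,-11.4],
    [80,-434,-77,9,0.7,0,-11.4],
    [80,-434,-77,9,0.7,0,-11.4]
  ]
}}

```text
t: 7.25
position: [0.4332, -0.2158, 0.1171]
tcp_rot: [0.68, 0.733, -0.002, -0.003]
ft_force: [0.4, 0.5, 0.0]
width: 0.684
```

Run:
```python
from h import *
from station import ctrl
s=ctrl.snapshot("wrist")
for c,xy,ab,t,z,p in blobs(s,.005,.055): print(np.round(c),"xy",np.round(xy,1),"size",np.round(ab,1),"yaw %.1f z95 %.1f"%(t,z),len(p))
o=ctrl.get_obs(); print(o["t"],o["position"],o["width"],plan(o,436,-216.2,7,94.4))
```

```text
[115. 182.] xy [ 422.8 -350.1] size [125.8  30.1] yaw 18.1 z95 27.8 6640
[281. 206.] xy [ 435.9 -216.5] size [155.5  28.1] yaw 4.4 z95 27.9 6428
[538. 333.] xy [515.6  51.8] size [149.6  56.9] yaw -1.1 z95 34.3 5035
[276. 359.] xy [ 580.9 -210.7] size [34.2 22.2] yaw -87.2 z95 33.7 1320
[409. 400.] xy [610.8 -75.4] size [71.4 35. ] yaw 9.4 z95 34.0 1359
7.3 [ 0.43357537 -0.21504157  0.11729189] 0.6855731657987543 (array([ -1.5,   3. , 110.3]), array([-0.3, -0.1, -0. ]))
```

{"fn": "arm_command", "kwargs": {
  "rows": [
    [80,-1.8,3,60,-0.3,0,0],
    [80,-1.8,3,95,-0.3,0,0],
    [80,-1.8,3,110,-0.3,0,0],
    [80,-1.8,3,110,-0.3,0,0],
    [255,-1.8,3,110,-0.3,0,0],
    [255,-1.8,3,110,-0.3,0,0],
    [255,-1.8,3,110,-0.3,0,0],
    [255,-1.8,3,110,-0.3,0,0],
    [255,-1.8,3,110,-0.3,0,0],
    [255,-1.8,3,110,-0.3,0,0]
  ]
}}

```text
t: 8.55
position: [0.4371, -0.2171, 0.0088]
tcp_rot: [0.68, 0.734, 0.0, 0.001]
ft_force: [1.4, 2.6, 6.0]
width: 0.318
```

Run:
```python
from h import *
from station import ctrl
o=ctrl.get_obs(); print(o["t"],o["position"],o["width"],o["ft_force"],plan(o,496.2,57.8,110,85.7))
```

```text
8.55 [ 0.43710996 -0.21712199  0.00881067] 0.31766282414256847 [1.4450888  2.55863881 6.03276063] (array([ 269.5,   80.1, -101.2]), array([0.1, 0. , 8.7]))
```

{"fn": "arm_command", "kwargs": {
  "rows": [
    [255,0,0,-40,0,0,0],
    [255,0,0,-101,0,0,0],
    [255,270,81,-101,0,0,8.7],
    [255,270,81,-101,0,0,8.7],
    [255,270,81,-101,0,0,8.7],
    [255,270,81,-101,0,0,8.7],
    [255,270,81,-101,0,0,8.7],
    [255,270,81,-101,0,0,8.7],
    [255,270,81,-101,0,0,8.7],
    [255,270,81,-101,0,0,8.7]
  ]
}}

```text
t: 9.8
position: [0.497, 0.0571, 0.1099]
tcp_rot: [0.734, 0.679, 0.0, 0.001]
ft_force: [-0.2, -1.2, -0.5]
width: 0.313
```

Run:
```python
from h import *
from station import ctrl
s=ctrl.snapshot("wrist"); cv2.imwrite("pics/w3.png",s["color"])
o=ctrl.get_obs(); print(o["t"],o["position"],o["width"],plan(o,497.2,57.8,27.5,85.7))
```

```text
9.85 [0.49701769 0.05710645 0.10989173] 0.31340592184352495 (array([ 0.8, -0. , 82.4]), array([ 0.1,  0. , -0.1]))
```

View pics/w3.png

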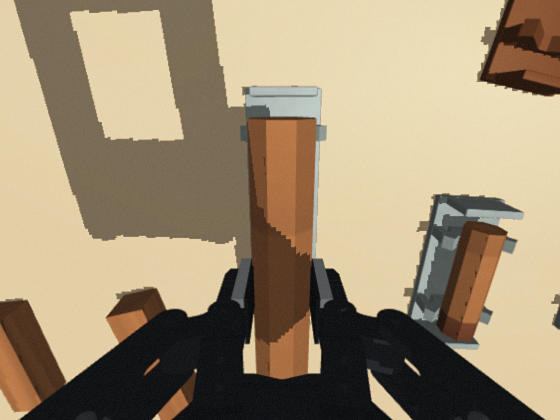

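The long handle at (282,250) is centred over its cradle, whose end stop is at (283,92). The short handle at (472,280) lies in its cradle.

{"fn": "arm_command", "kwargs": {
  "rows": [
    [255,0.7,0,40,0,0,0],
    [255,0.7,0,65,0,0,0],
    [255,0.7,0,78,0,0,0],
    [255,0.7,0,82,0,0,0],
    [255,0.7,0,83,0,0,0],
    [255,0.7,0,83.5,0,0,0],
    [80,0.7,0,83.5,0,0,0],
    [80,0.7,0,83.5,0,0,0],
    [80,0.7,0,83.5,0,0,0],
    [80,0.7,0,40,0,0,0],
    [80,0.7,0,-15,0,0,0],
    [80,0.7,0,-15,0,0,0],
    [80,0.7,0,-15,0,0,0]
  ]
}}

```text
t: 11.48
position: [0.4967, 0.0579, 0.1247]
tcp_rot: [0.734, 0.679, 0.0, 0.001]
ft_force: [0.7, -0.8, -0.8]
width: 0.69
```

Run:
```python
from h import *
from station import ctrl
o=ctrl.get_obs(); print(o["t"],o["position"],o["width"],plan(o,423,-350,120,108))
s=ctrl.snapshot("wrist")
P=cloud(s).reshape(-1,3)*1000
for n,x,y,l in(("long",496,58,70),("short",561,205,40)):
    m=(abs(P[:,0]-x)<l)&(abs(P[:,1]-y)<17)&(P[:,2]>39)&(P[:,2]<60); print(n,m.sum(),np.percentile(P[m,2],[50,95]),cv2.minAreaRect(P[m,:2].astype(np.float32)))
```

```text
11.475 [0.49670939 0.05788183 0.12471423] 0.6900936225847267 (array([-412.4,  -42. ,    4.9]), array([  0.1,   0.1, -22.4]))
long 5403 [44.36541288 45.90777341] ((496.0289306640625, 57.21351623535156), (26.051721572875977, 141.64776611328125), 85.58374786376953)
short 2309 [44.36723498 45.73598317] ((560.5297241210938, 203.69711303710938), (25.67102813720703, 81.2601547241211), 81.2720718383789)
```

{"fn": "arm_command", "kwargs": {
  "rows": [
    [80,-412,-42,5,0,0,-22.4],
    [80,-412,-42,5,0,0,-22.4],
    [80,-412,-42,5,0,0,-22.4],
    [80,-412,-42,5,0,0,-22.4],
    [80,-412,-42,5,0,0,-22.4],
    [80,-412,-42,5,0,0,-22.4],
    [80,-412,-42,5,0,0,-22.4],
    [80,-412,-42,5,0,0,-22.4],
    [80,-412,-42,5,0,0,-22.4],
    [80,-412,-42,5,0,0,-22.4]
  ]
}}

```text
t: 12.78
position: [0.4225, -0.3477, 0.1184]
tcp_rot: [0.587, 0.809, 0.0, -0.001]
ft_force: [-0.1, -0.2, 0.6]
width: 0.688
```

Run:
```python
from h import *
from station import ctrl
s=ctrl.snapshot("wrist")
for c,xy,ab,t,z,p in blobs(s,.005,.055): print(np.round(c),"xy",np.round(xy,1),"size",np.round(ab,1),"yaw %.1f z95 %.1f"%(t,z),len(p))
o=ctrl.get_obs(); print(o["t"],o["position"],o["width"],plan(o,423.5,-350,8,108))
```

```text
[ 87. 122.] xy [ 404.2 -511.9] size [127.4  29.6] yaw -26.8 z95 27.9 7416
[278. 205.] xy [ 423.2 -350.3] size [125.7  28.1] yaw 18.1 z95 27.9 5213
[556. 413.] xy [562.2  26.7] size [20.8  9.4] yaw 32.4 z95 10.6 84
12.825 [ 0.42267204 -0.34778785  0.11872315] 0.6855876509083039 (array([ -2.5,   0.2, 110.7]), array([-0. , -0.1,  0.1]))
```

{"fn": "arm_command", "kwargs": {
  "rows": [
    [80,-2.7,0,60,0,0,0],
    [80,-2.7,0,95,0,0,0],
    [80,-2.7,0,110,0,0,0],
    [80,-2.7,0,110,0,0,0],
    [255,-2.7,0,110,0,0,0],
    [255,-2.7,0,110,0,0,0],
    [255,-2.7,0,110,0,0,0],
    [255,-2.7,0,110,0,0,0],
    [255,-2.7,0,110,0,0,0],
    [255,-2.7,0,110,0,0,0]
  ]
}}

```text
t: 14.08
position: [0.4244, -0.3513, 0.0106]
tcp_rot: [0.587, 0.809, -0.0, 0.001]
ft_force: [-0.1, 1.4, 8.0]
width: 0.314
```

Run:
```python
from h import *
from station import ctrl
o=ctrl.get_obs(); print(o["t"],o["position"],o["width"],o["ft_force"],plan(o,564.7,348.8,120,85.9))
```

```text
14.075 [ 0.42440093 -0.35131235  0.01055858] 0.313898992123672 [-0.06209264  1.4325472   7.98069799] (array([ 621.8,  350.7, -110.5]), array([ 0.1,  0.1, 22.2]))
```

{"fn": "arm_command", "kwargs": {
  "rows": [
    [255,0,0,-40,0,0,0],
    [255,0,0,-100,0,0,0],
    [255,622,351.5,-110,0,0,22.2],
    [255,622,351.5,-110,0,0,22.2],
    [255,622,351.5,-110,0,0,22.2],
    [255,622,351.5,-110,0,0,22.2],
    [255,622,351.5,-110,0,0,22.2],
    [255,622,351.5,-110,0,0,22.2],
    [255,622,351.5,-110,0,0,22.2],
    [255,622,351.5,-110,0,0,22.2],
    [255,622,351.5,-110,0,0,22.2],
    [255,622,351.5,-110,0,0,22.2],
    [255,622,351.5,-110,0,0,22.2],
    [255,622,351.5,-110,0,0,22.2],
    [255,622,351.5,-110,0,0,22.2],
    [255,622,351.5,-110,0,0,22.2]
  ]
}}

```text
t: 16.08
position: [0.5651, 0.3486, 0.1195]
tcp_rot: [0.732, 0.681, -0.0, 0.001]
ft_force: [-0.1, -0.9, -0.2]
width: 0.311
```

Run:
```python
from h import *
from station import ctrl
s=ctrl.snapshot("wrist"); cv2.imwrite("pics/w4.png",s["color"])
o=ctrl.get_obs(); print(o["t"],o["position"],o["width"],plan(o,565.7,348.8,28.5,85.9))
```

```text
16.125 [0.56523326 0.34814887 0.11956333] 0.31453525914347347 (array([ 0.9,  0.3, 91.1]), array([ 0.1,  0.1, -0.1]))
```

View pics/w4.png

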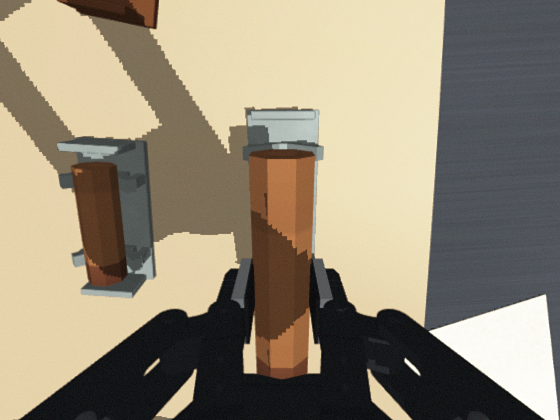

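The middle handle at (282,260) is lined up over the middle cradle (near stop at (283,112)). The short handle at (102,225) is seated between its stops.

{"fn": "arm_command", "kwargs": {
  "rows": [
    [255,0.7,0.3,50,0,0,0],
    [255,0.7,0.3,75,0,0,0],
    [255,0.7,0.3,86,0,0,0],
    [255,0.7,0.3,90,0,0,0],
    [255,0.7,0.3,91.5,0,0,0],
    [255,0.7,0.3,92,0,0,0],
    [80,0.7,0.3,92,0,0,0],
    [80,0.7,0.3,92,0,0,0],
    [80,0.7,0.3,92,0,0,0],
    [80,0.7,0.3,50,0,0,0],
    [80,0.7,0.3,0,0,0,0],
    [80,0.7,0.3,-60,0,0,0],
    [80,0.7,0.3,-80,0,0,0],
    [80,0.7,0.3,-80,0,0,0]
  ]
}}

```text
t: 17.88
position: [0.5665, 0.3495, 0.202]
tcp_rot: [0.732, 0.681, 0.002, 0.002]
ft_force: [-0.5, -0.1, -0.3]
width: 0.689
```

Run:
```python
from h import *
from station import ctrl
o=ctrl.get_obs(); print(o["t"],o["position"],o["width"])
s=ctrl.snapshot("wrist")
P=cloud(s).reshape(-1,3)*1000
for n,x,y,l in(("mid",564.5,348.8,55),("short",561,205,40)):
    m=(abs(P[:,0]-x)<l)&(abs(P[:,1]-y)<18)&(P[:,2]>39)&(P[:,2]<60); print(n,m.sum(),np.percentile(P[m,2],[50,95]),cv2.minAreaRect(P[m,:2].astype(np.float32)))
a=ctrl.snapshot("scene")
for c,xy,ab,t,z,p in blobs(a):
    if 600<xy[0]<660 and xy[1]<0: print("blank",np.round(xy,1),round(t,1))
cv2.imwrite("pics/end.png",np.hstack([cv2.resize(a["color"][90:300,230:480],(500,420)),]))
cv2.imwrite("pics/endw.png",s["color"])
```

```text
17.875 [0.56646998 0.34951266 0.20199065] 0.6886112274334533
mid 2566 [44.24759527 45.93438485] ((564.472900390625, 348.98297119140625), (25.90447998046875, 110.931396484375), 85.83769226074219)
short 1783 [44.14992034 45.74571509] ((560.9954833984375, 205.569580078125), (26.4539794921875, 83.01155090332031), 82.15873718261719)
blank [638.6 -70.1] 9.8
blank [ 626.4 -207.5] 3.6
```

View pics/end.png

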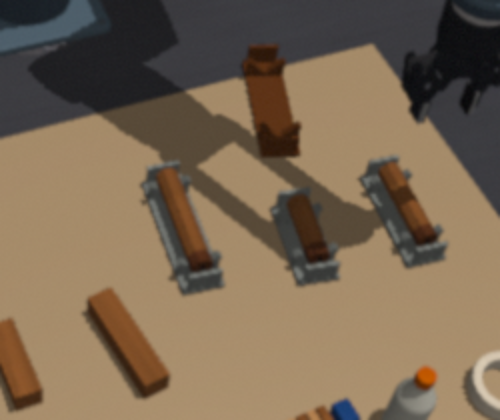

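View pics/endw.png

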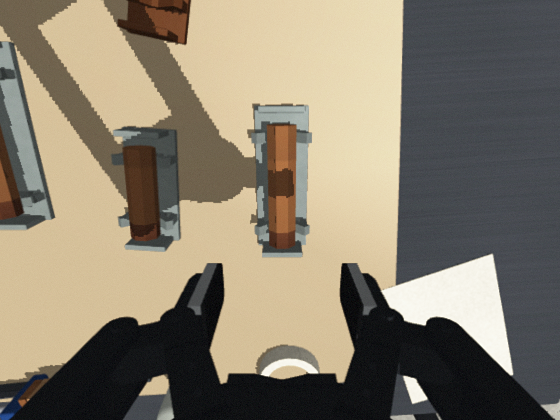

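Both views show all three handles lying between the stops of their cradles: in the scene crop long at (187,218), short at (308,228) and middle at (408,200). The gripper is clear and the blanks haven't moved.

```bash
python3 -c "
from station import ctrl
print(ctrl.hand_in())"
```

```text
the job is handed in; nothing more can be done
None
```

All three finished handles are in the grey cradles made for their lengths, released, and the job is handed in at about 18 s of the 93 s allowed.

- **Seating:** the tops of all three handles measured 45.7–45.9 mm above the bench, against 46 mm for a fully seated handle. The final pictures show each one between its end stops, in line with its grooves. I measured the long handle right after releasing it and saw it again only in the last scene picture. I measured the other two again at the end.
- **Blanks:** both are within about 1 mm of where they started. The green handle and the brown cradle were not handled.
- **Forces:** the highest wrist reading at the end of a move was about 8 N, upward as the gripper closed on the middle handle on the bench; the other two grasps gave 6–7 N. I did not look into the cause, and peaks during a move are not reported.

No check failed. The one early disagreement was the overhead cameras' outlines of the short and middle cradles. Closer wrist-camera views settled the middle one. The short cradle was partly hidden, so I used the overhead estimate, which fitted what the wrist camera could see.

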